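Seat the vial carousel on its splined spindle and lock it with the index pin

ROBOT

A 6-joint arm with a two-finger parallel gripper is mounted at the origin on a cart in front of the work surface, level with it; the furniture and walls round the work are solid. World frame = base frame: x ahead of the robot, y to its left, z up, the work surface at z = 0. Lengths are in mm, angles in degrees, forces in N, time in s.
With the tool pointing down it reaches from about 275 to 1000 mm from the base axis. Payload 8.4 kg.
Tool frame: the origin (TCP) lies at the very end of the fingers, on their centre line; the grasp point (between the pads) lies 19 mm behind it; z points along the fingers, y is the line along which they close (so a half turn about z gives the same grasp; the last joint's range is limited). The gripper opens to 85 mm and grips with 20 to 120 N. Pads are 22 mm wide; open, the fingers measure 114 mm over their backs; the gripper's body (76 mm by 85 mm) begins 54 mm behind the grasp point. The pads swing forward as they close: fully open they stand 13 mm farther back than shut.
Start: joints at [76.009, 20.225, 93.587, -0, 66.188, -0.138], TCP at [149.655, 606.821, 231.281] pointing down, gripper open.
Joint ranges: [-150.9, 150.9], [-52.94, 120.26], [3.33, 152.33], [-74.26, 254.26], [0, 154.13], [-172.89, 172.89]. Speed limits (degrees/s): [127.2, 127.2, 159.86, 180, 180, 180].

INTERFACE

Orientations are given as [roll, pitch, yaw] about the fixed x, y, z axes, in that order (R = Rz(yaw) Ry(pitch) Rx(roll)).
In Python, from workcell import readout, cams, env, finder gives the robot as it stands.
- The arm moves only by the tool drive_tool, never from a script. Its argument "targets" is a list of rows, each a list of 4 numbers: the shift along the tool's x, y, z in mm, then the turn about the tool's z in rad. In form: [[x, y, z, roll], ...]. A call has 1 to 5 rows; each row is the pose to reach, as a shift and turn from the pose commanded when the call began, along the tool's axes at that moment; what a row does not reach only later rows make up. A row lasts 1/8 s, in which the tool goes at most 62.5 mm and 10.7 degrees, less where a joint would pass 70% of its speed; a pose out of reach is approached as far as the arm can. A call with a gripper value outside its range is refused whole. "claw" is the finger opening in mm, from 0 to 85.4, set as the call begins (left out, the last holds). The fingers move at their own pace and stop on an object; the grip force is fixed at half the most. Time passes only in rows, so rows that repeat a pose let the fingers close. It gives the time, the measured TCP pose, the force, the opening and the grip force at its end, in the units of the state.
- readout.state(): the state, without advancing time (a new reading comes with each control period).
- cams.grab_frame(name): name is "scene" or "side" or "wrist"; returns (picture, depth): 384x512x3 uint8, red, green, blue; 384x512 float32, mm along the optical axis (not along the pixel's ray), 0 where there is no reading.
- cams.calibration(name): a dict with "fx", "fy", "cx", "cy" (pixels), "distortion" ([k1, k2, p1, p2, k3] as OpenCV has them; the pictures are not rectified), "R" (3x3) and "t" (3): a world point X has camera coordinates R X + t; the wrist camera has in their place "T_tool_cam" (4x4, takes a point from camera to tool coordinates, whose origin is the TCP and whose axes are the flange's). Camera axes: x right, y down, z forward; pixel columns grow to the right and rows downward; lengths in mm; the calibration is good to about 2 mm. A picture is of the moment at which its call begins: read the wrist's pose just before it. calibration takes no time and is no camera call.
- env.job_done(): hands the job in; it is judged then, once.
Trained networks look in the newest picture that a camera, given by its name, has taken for a name from the list of things; names that differ only in an ending like _2 or _b are one class to them, and where a whole thing is asked for, a point or a joint stands for the part that bears it (a point fixed in the world has none). Each returns a list of dicts, best first, with "p" (0 to 1); they miss things now and then, are a little off and sometimes report something else, mostly with a low value. They report only what shows in the picture. A call takes as long as a camera call. They do not tell look-alikes from the thing itself.
- finder.cut_out(camera, thing): "region" (384x512 bool, what is visible of it) and "box" ([left, top, width, height] in pixels, round what is visible of it).
The state is a dict: "t": time; "joint_pos": joint angles; "qvel": joint speeds; "joint_torque": joint torques, N m; "ee_pos": TCP position; "ee_rot": TCP orientation; "contact_force": force on the tool from outside, world axes, zero at the start; "moment": the same for the moment, N m; "gripper_width": finger opening in mm; "grip_force": force on a finger pad.
Only numpy, scipy, OpenCV 4.12 (cv2) and the standard library are available. Lean on these libraries where they do the work, as an engineer would, in place of code of your own. Each camera call takes 0.05 s, during which the arm holds its last target. There are 200 camera calls.

TASK

The carousel of the vial changer has only been set down on its spindle and still rides on the tops of the spline teeth: without lifting it off, turn it, for instance by pushing at a vial cup, until the teeth mesh and it sinks, then press down on its hub until it snaps fully home. Then take the index pin out of its parking socket, put it all the way down through the index hole that now stands over the bush in the deck, and leave it standing there. Do not disturb the loose vials beside the changer.

Things in the scene. Friction and masses are not known exactly. Their poses are not given: they have to be found in the camera images.
- changer: The changer, a bench unit 174 x 204 x 32 mm, fixed: grey base under an aluminium deck whose top is at z = 32 mm. Origin on the worktop under the spindle's axis; z up; -x points to its front edge (83 mm away) along a black line on the deck; the deck spans y -111 to +85 mm. Besides the spindle only the pin's parking socket (8 mm) and a black control strip (7 mm) rise over the deck.
- home_plane (a point): The spindle's axis at its shoulder, 35 mm over the worktop; axes as the changer's. Above the shoulder the fixed steel spindle has 6 spline teeth at 0, 60, 120.. degrees from +x, 9.5 mm wide, out to radius 25 mm, 10 mm tall with chamfered tops; then a plain round nose up to 37 mm over this point, with three sprung balls in it. The carousel is home when its underside is here.
- carousel: Loose carousel, 0.3 kg: white disc of radius 73 mm, 6 mm thick, with a hub and 3 cups. Origin on its axis at the underside; z up. Six index holes of 12 mm at radius 46 mm at 0, 60, 120.. degrees from its +x; its bore meshes when its yaw is the changer's plus a multiple of 60 degrees (2 degrees of play each way). Starts centred on the nose, 10 mm over home, 12 to 48 degrees off.
- hub_top (a point): Centre of the flat, closed aluminium top (radius 31 mm) of the carousel's hub, 43 mm over its underside: press here. Unmeshed, the carousel turns under less than 2 N at a cup. Once meshed it sinks about 4 mm by its own weight and turns no further; the sprung balls hold it there until about 15 N on the hub's top snaps it the last 6 mm home.
- cup_a (a point): Centre of the mouth of one of the carousel's three white vial cups: outer radius 15 mm, axis 56 mm from the carousel's axis, 32 mm tall over the disc; at +30 degrees from the carousel's +x axis. 38 mm over the carousel's underside.
- cup_b (a point): Centre of the mouth of one of the carousel's three white vial cups: outer radius 15 mm, axis 56 mm from the carousel's axis, 32 mm tall over the disc; at +150 degrees.
- cup_c (a point): Centre of the mouth of one of the carousel's three white vial cups: outer radius 15 mm, axis 56 mm from the carousel's axis, 32 mm tall over the disc; at +270 degrees.
- bush (a point): Mouth of the brass bush in the deck, z = 32 mm, 46 mm from the spindle's axis towards the changer's front (-x). Bore 8.2 mm, 18 mm deep. It is hidden under the disc; once the carousel is meshed one of the index holes stands over it.
- pin_grip (a point): Middle of the index pin's black grip (diameter 16 mm, 24 mm tall, at its top). The pin is steel, 93 mm long: below the grip a 10 mm stem, then a 20 mm collar whose underside is 58 mm below this point, then a 6 mm tip 23 mm long with a conical end. At the start it stands in the parking socket at the changer's front right corner, collar 40 mm over the worktop.
- pin_tip (a point): End of the pin's tip, 81 mm below pin_grip on the pin's axis; z up along the pin. With the pin in place the collar rests on the carousel's disc (its top is 41 mm over the worktop when home) and the tip is 14 mm deep in the bush.
- vial_a: One of three loose capped glass vials, 25 mm across and 50 mm tall, standing to the left of the changer; not to be disturbed. Origin at the centre of its underside.
- vial_b: Another such vial, same origin.
- vial_c: Another such vial, same origin.
Not all that is in view belongs to the job. What is shaped like the part that bears pin_grip but orange or red is not meant.

How it is judged:
By the outcome, as a careful person would: the job done as asked, in the order asked, and still so for the second after the job is handed in, with the robot touching nothing.
It also fails if it takes over 61 s, if anything falls off the work surface, if the arm or the gripper's body presses on something with over 40 N, if the wrist force passes 120 N, or if a joint passes its speed limit or range.

## Working session

There is one attempt and no reset: what is moved stays moved. The work goes in short steps, Python scripts to look and compute and a tool call to move; the robot and the scene stay as the last step left them, time stands still between calls to the robot, and variables do not carry over. Pictures are saved under pics/ and viewed, at most 10 in all, crops included, and the job is handed in when it is done.

Besides the shell and the picture viewer there is one more tool, called after "Emit:" as name([rows], argument=value, ...), one row to a line, values as JSON. drive_tool: Moves the arm, as the interface text tells. Its arguments: {"type":"object","properties":{"targets":{"type":"array","items":{"type":"array","items":{"type":"number"}}},"claw":{"type":"number"}},"required":["targets"]}

```bash
mkdir -p pics
cat > h.py <<'E'
import numpy as np, cv2, json
from workcell import readout, cams, env, finder
from scipy.spatial.transform import Rotation as Rn
def state(): return readout.state()
def tool():
    s=state(); R=Rn.from_euler('xyz',s['ee_rot'],degrees=True).as_matrix(); return R,np.array(s['ee_pos'])
def campose(n):
    c=cams.calibration(n); K=np.array([[c['fx'],0,c['cx']],[0,c['fy'],c['cy']],[0,0,1]]);d=np.array(c['distortion'],float)
    if 'R' in c: R=np.array(c['R']);t=np.array(c['t']).ravel()
    else:
        T=np.array(c['T_tool_cam']);Rt,p=tool();Rw=Rt@T[:3,:3];tw=Rt@T[:3,3]+p;R=Rw.T;t=-R@tw
    return K,d,R,t
def cloud(P,depth):
    K,d,R,t=P;h,w=depth.shape
    g=np.stack(np.meshgrid(np.arange(w),np.arange(h)),-1).reshape(-1,1,2).astype(float)
    n=cv2.undistortPoints(g,K,d).reshape(h,w,2)
    X=np.dstack([n*depth[...,None],depth]); W=(X-t)@R; W[depth<=0]=np.nan; return W
def proj(P,X):
    K,d,R,t=P; return cv2.projectPoints(np.atleast_2d(X).astype(float),cv2.Rodrigues(R)[0],t,K,d)[0].reshape(-1,2)
def ray(P,uv,z):
    K,d,R,t=P;n=cv2.undistortPoints(np.array([[uv]],float),K,d).ravel();v=R.T@np.array([*n,1]);o=-R.T@t
    return o+v*(z-o[2])/v[2]
def grab(n):
    P=campose(n);im,dp=cams.grab_frame(n);return P,im,dp,cloud(P,dp)
def save(f,im): cv2.imwrite(f,im[...,::-1])
E
python3 - <<'E'
from h import *
print(state())
ims=[]
for n in ['scene','side','wrist']:
    P,im,dp,W=grab(n); save(f'pics/{n}0.png',im); np.savez(f'{n}0.npz',im=im,dp=dp,W=W)
    print(n,-P[2].T@P[3],(dp>0).mean())
    for th in ['changer','carousel','pin_grip','cup_a','vial_a']:
        for r in finder.cut_out(n,th)[:4]:
            m=r['region']; print(n,th,round(r['p'],2),r['box'],np.round(np.nanmedian(W[m],0)))
    ims.append(im)
big=np.vstack([np.hstack(ims[:2]),np.hstack([ims[2],ims[2]*0])])
save('pics/all0.png',cv2.resize(big,(800,600),interpolation=cv2.INTER_AREA))
E
```

```text
{'t': 0.0, 'joint_pos': array([ 7.60087025e+01,  2.02636505e+01,  9.36308091e+01,  1.23401225e-03,
        6.61873090e+01, -1.35961817e-01]), 'qvel': array([-0.01384499, -0.05890443,  0.01733255, -0.02541763, -0.02473686,
       -0.07362351]), 'joint_torque': array([ 1.03219514e-03, -6.05234098e+01, -3.42097485e+01,  2.07545295e-04,
        8.64705245e-03, -8.67823360e-06]), 'ee_pos': array([149.52770173, 606.34320438, 230.53605126]), 'ee_rot': array([-1.79918234e+02, -1.32228089e-03,  1.66144164e+02]), 'contact_force': array([-0.48814526,  0.57381102, -0.46338342]), 'moment': array([ 0.03543663,  0.00308341, -0.0266974 ]), 'grip_force': 0.0, 'gripper_width': 85.2401623388207}
scene [192.69624014 876.61364238 640.03167058] 0.9959615071614584
scene changer 0.7 [237.4, 159.7, 87.7, 64.2] [503. 271.  33.]
scene carousel 0.86 [257.6, 151.2, 55.8, 45.3] [537. 228.  58.]
scene pin_grip 0.77 [277.8, 209.3, 9.0, 32.9] [464. 362.  63.]
scene pin_grip 0.65 [315.3, 147.7, 2.9, 24.1] [500. 125.  80.]
scene pin_grip 0.6 [254.9, 208.9, 13.5, 24.2] [509. 380.  61.]
scene cup_a 0.83 [254.2, 153.9, 5
[... 323 characters left out ...]
0.9961140950520834
side changer 0.75 [209.3, 233.3, 128.9, 73.2] [528. 114.  32.]
side carousel 0.7 [227.4, 204.4, 85.0, 57.2] [542. 185.  64.]
side pin_grip 0.78 [249.9, 233.5, 12.4, 39.5] [497. 119.  84.]
side pin_grip 0.76 [185.2, 231.4, 10.3, 26.6] [423. 316.  14.]
side cup_a 0.62 [227.0, 206.3, 84.5, 58.0] [541. 185.  63.]
side vial_a 0.78 [200.9, 192.9, 11.9, 27.3] [484. 450.  21.]
side vial_a 0.76 [219.0, 187.0, 13.2, 23.8] [529. 478.  22.]
side vial_a 0.6 [236.1, 193.1, 11.6, 23.4] [555. 445.  23.]
wrist [ 85.68519355 621.68717478 374.74004453] 0.9940439860026041
wrist changer 0.63 [70.3, 376.6, 39.4, 7.4] [462. 223.   9.]
wrist pin_grip 0.42 [112.0, 351.8, 7.5, 7.3] [405. 289.  15.]
```

View pics/all0.png

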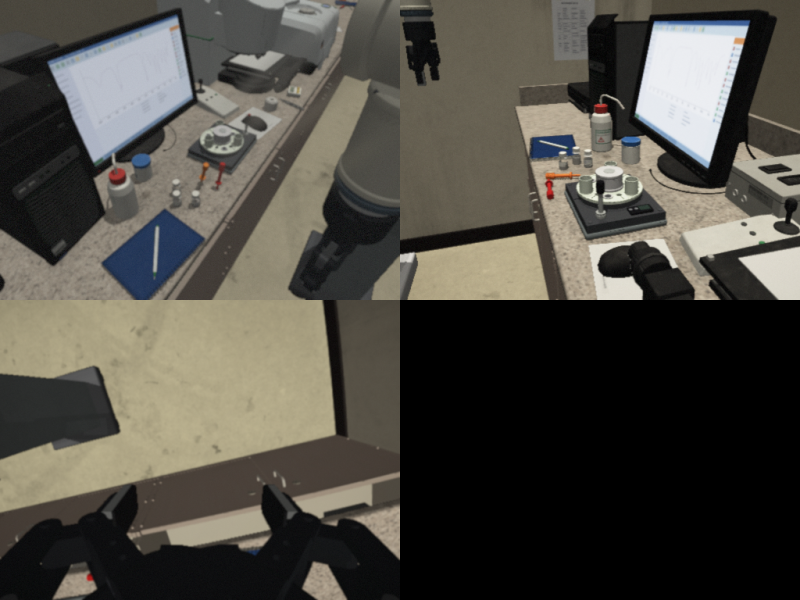

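Run:
```python
from h import *
a=np.load('side0.npz');b=np.load('scene0.npz')
c1=cv2.resize(a['im'][180:320,175:355],None,fx=3,fy=3,interpolation=3)[:,:400*2]
c2=cv2.resize(b['im'][135:275,215:335],None,fx=2,fy=2,interpolation=3)
o=np.zeros((420,780,3),np.uint8);o[:,:540]=c1;o[:280,540:780]=c2
save('pics/crop1.png',o)
W=np.concatenate([a['W'].reshape(-1,3),b['W'].reshape(-1,3)])
W=W[np.isfinite(W).all(1)]
# deck, hub top heights
roi=W[(abs(W[:,0]-530)<180)&(abs(W[:,1]-230)<180)]
h,_=np.histogram(roi[:,2],np.arange(-5,130,3));print(list(zip(range(-5,130,3),h)))
for n,z0,z1 in[('hub',84,94)]:
    q=roi[(roi[:,2]>z0)&(roi[:,2]<z1)];print(n,len(q),np.median(q,0),q.min(0),q.max(0))
for n,X in(('side',a['W']),('scene',b['W'])):
    X=X.reshape(-1,3)
    m=(X[:,2]>27)&(X[:,2]<37)&(abs(X[:,0]-530)<150)&(abs(X[:,1]-225)<150);print(n,m.sum(),cv2.minAreaRect(X[m][:,:2].astype(np.float32)))
    # tall things (obstacles)
    m=(X[:,2]>110)&(X[:,0]>200)&(X[:,0]<760)&(abs(X[:,1]-220)<300);print(len(X[m]),np.percentile(X[m],[0,5,50,95,100],axis=0).round() if m.any() else 0)
```

```text
[(-5, np.int64(241)), (-2, np.int64(6333)), (1, np.int64(8449)), (4, np.int64(445)), (7, np.int64(347)), (10, np.int64(492)), (13, np.int64(724)), (16, np.int64(376)), (19, np.int64(295)), (22, np.int64(290)), (25, np.int64(317)), (28, np.int64(301)), (31, np.int64(3000)), (34, np.int64(670)), (37, np.int64(287)), (40, np.int64(88)), (43, np.int64(82)), (46, np.int64(182)), (49, np.int64(646)), (52, np.int64(1134)), (55, np.int64(220)), (58, np.int64(155)), (61, np.int64(159)), (64, np.int64(158)), (67, np.int64(163)), (70, np.int64(190)), (73, np.int64(243)), (76, np.int64(251)), (79, np.int64(291)), (82, np.int64(291)), (85, np.int64(142)), (88, np.int64(687)), (91, np.int64(104)), (94, np.int64(29)), (97, np.int64(24)), (100, np.int64(32)), (103, np.int64(22)), (106, np.int64(31)), (109, np.int64(55)), (112, np.int64(6)), (115, np.int64(0)), (118, np.int64(0)), (121, np.int64(0)), (124, np.int64(0))]
hub 1010 [539.35707141 209.8491638   89.08962573] [456.93116532 113.18476201  84.02833695] [593.9789898  387.99288008  93.96456054]
side 2798 ((545.5625610351562, 199.2740936279297), (167.50514221191406, 200.50897216796875), 1.3815675973892212)
7585 [[492.  91. 110.]
 [734.  94. 115.]
 [750. 192. 167.]
 [759. 456. 247.]
 [760. 520. 303.]]
scene 1269 ((546.195556640625, 236.7595977783203), (168.391357421875, 280.70660400390625), 1.7251908779144287)
4488 [[496.  93. 110.]
 [740. 106. 114.]
 [752. 297. 154.]
 [759. 497. 214.]
 [760. 520. 298.]]
```

View pics/crop1.png

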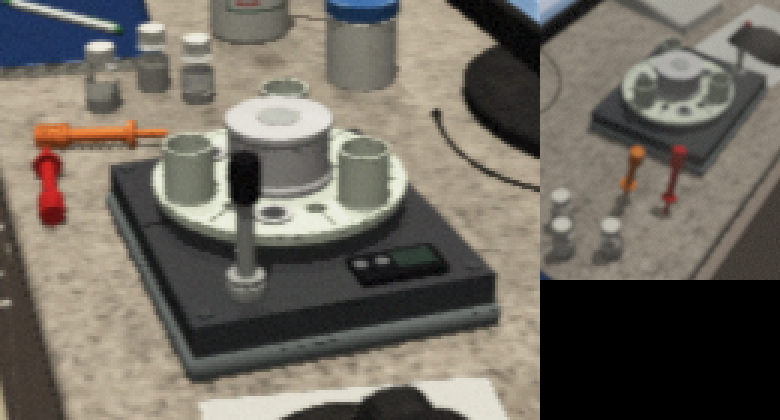

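```bash
cat >> h.py <<'E'
def toolshift(target,p0=None,R=None):
    "world target -> tool axes shift"
    Rt,p=tool(); return ((R if R is not None else Rt).T@(np.array(target)-(p if p0 is None else p0))).round(1)
E
python3 - <<'E'
from h import *
c=cams.calibration('wrist');print(np.round(c['T_tool_cam'],3),c['fx'],c['cx'],c['cy'])
yaw0=np.radians(166.144)
T=np.array(c['T_tool_cam'])
K,d,_,_=campose('wrist')
Rt=Rn.from_euler('xyz',[180,0,180],degrees=True).as_matrix()
for p in ([480,200,300],[420,190,260],[450,190,300]):
    Rw=Rt@T[:3,:3];tw=Rt@T[:3,3]+p;R=Rw.T;P=(K,d,R,-R@tw)
    print(p,proj(P,[[540,212,85],[500,115,100],[460,212,32],[620,212,32],[540,300,32],[540,110,32]]).round())
R0=Rn.from_euler('xyz',[180,0,166.144],degrees=True).as_matrix()
for t in([150,606.8,320],[420,190,290]): print(t,toolshift(t,[149.66,606.82,231.28],R0))
E
```

```text
[[  -0.      -0.964   -0.266   65.681]
 [   1.      -0.       0.      -0.885]
 [  -0.      -0.266    0.964 -143.432]
 [   0.       0.       0.       1.   ]] 267.83058758372607 255.0136701917139 194.79826503956951
[480, 200, 300] [[264. 213.]
 [191. 188.]
 [263. 152.]
 [263. 247.]
 [318. 202.]
 [200. 202.]]
[420, 190, 260] [[272. 265.]
 [195. 243.]
 [271. 197.]
 [269. 292.]
 [327. 247.]
 [203. 247.]]
[450, 190, 300] [[271. 233.]
 [200. 210.]
 [270. 171.]
 [268. 263.]
 [322. 219.]
 [207. 220.]]
[150, 606.8, 320] [ -0.3   0.1 -88.7]
[420, 190, 290] [-362.3 -339.9  -58.7]
```

Emit:
drive_tool([
  [-35,-30,0,-0.04],
  [-78,-67,0,-0.1],
  [-121,-104,2,-0.16],
  [-165,-142,4,-0.21],
  [-208,-179,6,-0.242],
], claw=85)

```text
t: 1.52
ee_pos: [309.6, 381.7, 225.5]
ee_rot: [180.0, 0.0, -179.9]
contact_force: [-0.1, 0.1, 0.1]
gripper_width: 85.5
grip_force: 0.0
```

Emit:
drive_tool([
  [-35,-49,1,0],
  [-70,-98,3,0],
  [-105,-147,4,0],
  [-131,-183,5,0],
  [-131,-183,5,0],
])

```text
t: 2.15
ee_pos: [441.2, 198.1, 220.4]
ee_rot: [-180.0, 0.0, 179.8]
contact_force: [0.0, 1.0, 0.8]
gripper_width: 85.0
grip_force: 0.0
```

Run:
```python
from h import *
P,im,dp,W=grab('wrist'); np.savez('w1.npz',im=im,dp=dp,W=W); 
save('pics/w1.png',cv2.resize(im,(800,600),interpolation=3)); print(tool()[1],state()['t'])
for th in ['changer','carousel','pin_grip','cup_a']:
  for r in finder.cut_out('wrist',th)[:4]: print(th,round(r['p'],2),r['box'],np.round(np.nanmedian(W[r['region']],0)))
```

```text
[440.33803739 199.2465765  220.31526186] 2.2
changer 0.56 [178.2, 183.6, 153.4, 121.5] [490. 158.  33.]
carousel 0.61 [210.3, 203.0, 110.7, 103.9] [538. 208.  54.]
carousel 0.17 [174.2, 216.9, 28.8, 33.2] [499. 123.  90.]
pin_grip 0.65 [178.1, 220.4, 25.9, 31.3] [498. 123.  96.]
pin_grip 0.63 [383.3, 163.1, 29.1, 64.3] [460. 389.  14.]
pin_grip 0.56 [317.7, 141.3, 70.9, 15.3] [409. 318.  15.]
cup_a 0.67 [211.5, 203.8, 109.0, 106.6] [537. 208.  54.]
```

View pics/w1.png

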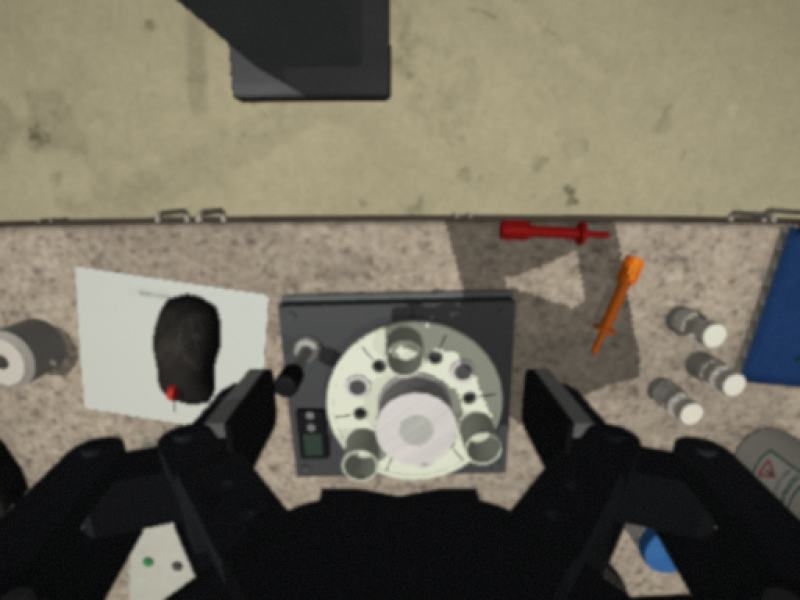

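```bash
cat >> h.py <<'E'
def circ(q):
    A=np.c_[2*q,np.ones(len(q))];s=np.linalg.lstsq(A,(q**2).sum(1),rcond=None)[0];return s[:2],np.sqrt(s[2]+s[0]**2+s[1]**2)
from scipy.optimize import least_squares
def carousel(W,dz,c0=(540,210),show=True):
    "fit hub centre and cup yaw; dz = underside height over home"
    X=W.reshape(-1,3);X=X[np.isfinite(X).all(1)]
    r=np.hypot(*(X[:,:2]-c0).T)
    zt=35+dz+43
    h=X[(abs(X[:,2]-zt)<4)&(r<36)]; c=cv2.minEnclosingCircle(h[:,:2].astype(np.float32))
    cen=np.median(h[:,:2],0)
    zr=35+dz+38
    q=X[(X[:,2]>zr-4)&(X[:,2]<zr+3)]; d=q[:,:2]-c[0]; rr=np.hypot(*d.T); k=(rr>38)&(rr<74); a=np.degrees(np.arctan2(d[k,1],d[k,0]))
    m=np.angle(np.exp(3j*np.radians(a)).mean(),deg=True)/3
    if show: print('hub',len(h),np.median(h[:,2]),cen,c,'cups',k.sum(),'cup angle mod120',m%120, np.abs(np.exp(3j*np.radians(a)).mean()))
    return c[0],m%120
E
python3 - <<'E'
from h import *
for f in ['w1','side0','scene0']:
    a=np.load(f+'.npz');W=a['W'];print(f);carousel(W,10)
    X=W.reshape(-1,3);m=(abs(X[:,2]-32)<3)&(abs(X[:,0]-545)<120)&(abs(X[:,1]-200)<120);print(' deck',cv2.minAreaRect(X[m][:,:2].astype(np.float32)),np.median(X[m][:,2]))
    m=(X[:,2]>93)&(X[:,2]<118)&(abs(X[:,0]-500)<40)&(abs(X[:,1]-120)<40);print(' pin',m.sum(),np.median(X[m],0),X[m].min(0),X[m].max(0))
    m=(X[:,2]>60)&(X[:,2]<84)&(abs(X[:,0]-500)<40)&(abs(X[:,1]-120)<25);print(' stem',m.sum(),np.median(X[m],0))
E
```

```text
w1
hub 1882 88.93257001865621 [545.47693909 209.2342131 ] ((540.1549682617188, 209.7561492919922), 35.851348876953125) cups 460 cup angle mod120 68.64294398466245 0.8419008135599059
 deck ((548.4693603515625, 196.49075317382812), (167.07305908203125, 197.23348999023438), 1.0708911418914795) 32.78559291749481
 pin 283 [499.00390199 122.50434923 109.70809953] [493.47394655 113.33855722  93.16825866] [509.88889415 129.19667783 112.34287743]
 stem 70 [497.92071762 123.23188691  72.17035433]
side0
hub 494 88.85281463264985 [542.99732054 205.49290871] ((544.2717895507812, 211.5347442626953), 32.041255950927734) cups 268 cup angle mod120 68.74475243120503 0.854578508461976
 deck ((545.7672729492188, 199.16299438476562), (167.80532836914062, 199.9641571044922), 1.0898158550262451) 32.85698648378084
 pin 164 [497.42491441 117.65234652 104.05304569] [490.53689258 113.63347184  93.09779273] [507.41489875 130.89673027 111.93798714]
 stem 92 [497.98736498 119.49890687  70.68705869]
scene0
hub 295 89.71195696832883 [544.44014729 213.6873586 ] ((540.5294799804688, 210.1429901123047), 35.468135833740234) cups 126 cup angle mod120 67.69292992742402 0.8215647959492844
 deck ((547.4677734375, 196.91346740722656), (167.50819396972656, 200.99716186523438), 1.332704782485962) 33.45806221596091
 pin 43 [499.65358243 126.8332024  106.37224483] [493.53302392 116.6306224   93.12377596] [508.30059599 130.50092036 113.69837986]
 stem 29 [499.13163282 124.27412829  71.32146933]
```

Emit:
drive_tool([
  [-25,20,40,0],
  [-49,40,80,0],
  [-49,40,115,0],
  [-49,40,140,0],
  [-49,40,158,0],
], claw=0)

```text
t: 3.02
ee_pos: [487.9, 241.1, 61.1]
ee_rot: [-180.0, -0.1, -179.9]
contact_force: [-0.6, 0.7, -0.5]
gripper_width: 0.0
grip_force: 0.0
```

Emit:
drive_tool([
  [0,-2,0,0],
  [0,-4,0,0],
  [0,-6,0,0],
  [0,-8,0,0],
  [0,-10,0,0],
])

```text
t: 3.65
ee_pos: [489.0, 230.1, 62.7]
ee_rot: [180.0, 0.0, 180.0]
contact_force: [-1.1, 0.9, 0.1]
gripper_width: 0.3
grip_force: 0.0
```

Run:
```python
from h import *
s=state();print(s['ee_pos'],s['contact_force'],s['gripper_width'])
P,im,dp,W=grab('side');carousel(W,10,(544,210));save('pics/s2.png',cv2.resize(im[170:310,200:380],(800,622),interpolation=3)[:600])
```

```text
[489.01453133 230.11748082  62.70697871] [-1.05007324  0.92577108  0.09368855] 0.28328233883354115
hub 497 88.83157135432874 [543.23587775 205.58224777] ((544.4322509765625, 211.03662109375), 31.979454040527344) cups 303 cup angle mod120 66.12467109549456 0.8147929405624538
```

View pics/s2.png

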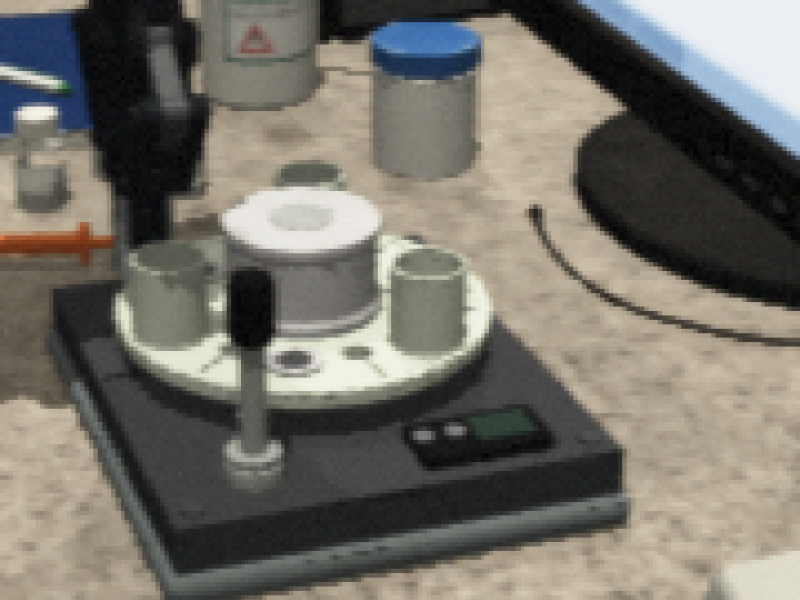

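Emit:
drive_tool([
  [0,-2.4,0,0],
  [0,-4.8,0,0],
  [0,-7.2,0,0],
  [0,-9.6,0,0],
  [0,-12,0,0],
])

```text
t: 4.32
ee_pos: [488.8, 218.1, 62.3]
ee_rot: [180.0, 0.0, -180.0]
contact_force: [0.9, 1.1, -1.0]
gripper_width: -0.2
grip_force: 0.4
```

Run:
```python
from h import *
s=state();print(s['ee_pos'],s['contact_force'])
P,im,dp,W=grab('side');carousel(W,10,(544,210))
P,im,dp,W=grab('scene');carousel(W,10,(544,210))
```

```text
[488.83160395 218.1093701   62.27552891] [ 0.87574962  1.11350476 -1.04858969]
hub 500 88.78244905511497 [543.55584752 204.57964732] ((544.5974731445312, 210.9795379638672), 33.11409378051758) cups 304 cup angle mod120 76.93275600860645 0.8172402688153435
hub 233 89.84282499414599 [549.89609236 217.69095306] ((546.9041137695312, 209.17059326171875), 31.523515701293945) cups 119 cup angle mod120 75.42592917666488 0.6992728812547707
```

Emit:
drive_tool([
  [0,-2,0,0],
  [0,-4,0,0],
  [0,-5.5,0,0],
  [0,-7,0,0],
  [0,-8,0,0],
])

```text
t: 5.05
ee_pos: [488.7, 210.1, 62.3]
ee_rot: [-180.0, -0.0, -180.0]
contact_force: [-0.3, 0.1, -0.7]
gripper_width: -0.3
grip_force: 0.0
```

Emit:
drive_tool([
  [0,-0.8,0,0],
  [0,-1.6,0,0],
  [0,-2.4,0,0],
  [0,-3.2,0,0],
  [0,-4,0,0],
])

```text
t: 5.68
ee_pos: [489.0, 206.5, 62.4]
ee_rot: [180.0, 0.0, -180.0]
contact_force: [0.6, 2.1, -1.3]
gripper_width: 0.3
grip_force: 0.8
```

Run:
```python
from h import *
s=state();print(s['ee_pos'],s['contact_force'])
P,im,dp,W=grab('side');carousel(W,8,(544,210))
```

```text
[489.02679763 206.45733506  62.36161191] [ 0.55690891  2.1165918  -1.30910207]
hub 424 84.28804036794739 [543.68106038 207.37568988] ((545.6649780273438, 209.86854553222656), 32.22824478149414) cups 177 cup angle mod120 85.82236500639428 0.8204735628920197
```

Emit:
drive_tool([
  [0,6,0,0],
  [0,6,-25,0],
  [0,6,-45,0],
  [-30,5,-45,0],
  [-55.5,4,-45,0],
])

```text
t: 6.35
ee_pos: [545.2, 210.7, 107.8]
ee_rot: [180.0, 0.1, -180.0]
contact_force: [0.9, 0.1, -0.8]
gripper_width: 0.1
grip_force: 0.0
```

Emit:
drive_tool([
  [0,0,10,0],
  [0,0,18,0],
  [0,0,21,0],
  [0,0,23,0],
  [0,0,25,0],
])

```text
t: 6.98
ee_pos: [544.0, 210.5, 83.2]
ee_rot: [180.0, -0.0, -180.0]
contact_force: [-5.1, -1.3, 17.9]
gripper_width: 0.1
grip_force: 8.6
```

Emit:
drive_tool([
  [0,0,1,0],
  [0,0,2,0],
  [0,0,3,0],
  [0,0,4,0],
  [0,0,5,0],
])

```text
t: 7.6
ee_pos: [544.4, 210.4, 78.0]
ee_rot: [180.0, 0.0, -180.0]
contact_force: [-5.0, -1.4, 19.2]
gripper_width: -0.1
grip_force: 9.4
```

Emit:
drive_tool([
  [0,0,0.7,0],
  [0,0,1.4,0],
  [0,0,1.4,0],
])

```text
t: 7.98
ee_pos: [544.4, 210.4, 78.0]
ee_rot: [180.0, 0.0, -180.0]
contact_force: [-7.7, -1.9, 25.0]
gripper_width: -0.3
grip_force: 12.6
```

Emit:
drive_tool([
  [0,0,-20,0],
  [40,-20,-60,0],
  [90,-40,-95,0],
  [130,-50,-110,0],
  [130,-50,-110,0],
], claw=40)

```text
t: 8.6
ee_pos: [412.5, 159.6, 186.9]
ee_rot: [180.0, 0.1, -180.0]
contact_force: [0.7, 0.4, 0.2]
gripper_width: 39.7
grip_force: 0.0
```

Run:
```python
from h import *
s=state();print(s['ee_pos'],s['contact_force'])
P,im,dp,W=grab('side');carousel(W,0,(544,210));np.savez('side3.npz',W=W)
P,im,dp,W=grab('wrist');carousel(W,0,(544,210));np.savez('w3.npz',im=im,W=W);save('pics/w3.png',cv2.resize(im[180:384,130:400],(800,600),interpolation=3))
for r in finder.cut_out('wrist','pin_grip')[:3]: print(r['p'],r['box'],np.nanmedian(W[r['region']],0))
```

```text
[412.48001626 159.63039358 186.87191544] [0.65285276 0.41873349 0.21184339]
hub 480 78.92122791800631 [543.77293475 206.96362434] ((543.6346435546875, 212.0972442626953), 31.94582176208496) cups 249 cup angle mod120 90.26172785686639 0.8678889555158786
hub 667 78.93002342441382 [539.74479677 194.67476186] ((538.82861328125, 193.6182403564453), 21.89506721496582) cups 120 cup angle mod120 78.58868526690179 0.8122913762794953
0.83 [354.1, 167.5, 75.0, 14.8] [409.38345996 322.30543698  14.37449303]
0.69 [412.9, 188.3, 38.7, 66.4] [462.72610199 389.33827635  13.96685985]
0.59 [213.8, 250.2, 18.1, 42.5] [498.47014743 124.78785283  91.27444771]
```

View pics/w3.png

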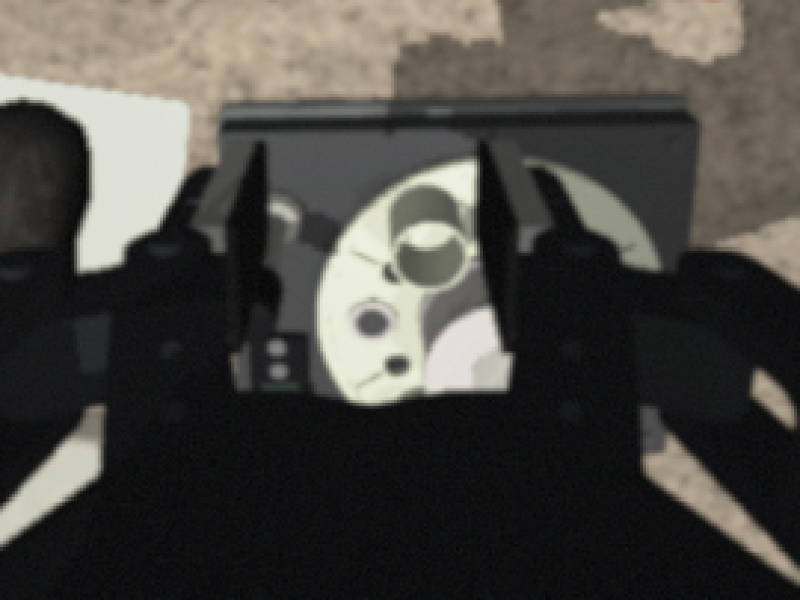

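Run:
```python
from h import *
for f,zs in [('w1',0),('side0',0),('scene0',0),('side3',0),('w3',0)]:
    X=np.load(f+'.npz')['W'].reshape(-1,3);X=X[np.isfinite(X).all(1)]
    near=X[np.hypot(X[:,0]-499,X[:,1]-122)<18]
    for n,lo,hi,R in (('grip',90,107,8),('stem',56,84,5),('collar',42,52,10),('top',108.5,116,None)):
        q=near[(near[:,2]>lo)&(near[:,2]<hi)][:,:2]
        if len(q)<8: continue
        if R is None: print(f,n,len(q),cv2.minEnclosingCircle(q.astype(np.float32)),np.median(q,0));continue
        r=least_squares(lambda c:np.hypot(*(q-c).T)-R,[500,122],loss='soft_l1',f_scale=1);print(f,n,len(q),r.x.round(1),round(np.sqrt(2*r.cost/len(q)),2))
```

```text
w1 grip 119 [502.1 120.6] 0.43
w1 stem 81 [502.1 120.7] 0.27
w1 collar 125 [505.  119.1] 1.52
w1 top 168 ((501.9547424316406, 120.85414123535156), 8.021071434020996) [501.51495646 121.00959661]
side0 grip 122 [499.  123.1] 0.72
side0 stem 109 [499.  123.3] 0.73
side0 collar 81 [499.7 126.7] 1.68
side0 top 49 ((498.5216369628906, 122.558349609375), 8.627239227294922) [498.00648448 120.36524278]
scene0 grip 28 [501.6 120.9] 1.0
scene0 stem 32 [500.7 120.7] 0.95
scene0 collar 26 [502. 118.] 1.78
scene0 top 16 ((501.5491027832031, 123.0493392944336), 6.7714409828186035) [502.5416117  123.53979136]
side3 grip 120 [499.1 123.4] 0.71
side3 stem 109 [499.1 123.3] 0.81
side3 collar 85 [499.9 126.8] 1.68
side3 top 46 ((498.811767578125, 121.6091537475586), 8.753366470336914) [498.39218499 121.07823063]
w3 grip 85 [502.5 120.7] 0.44
w3 stem 67 [502.3 120.6] 0.3
w3 collar 93 [503.7 118.1] 1.36
w3 top 100 ((501.70404052734375, 121.64926147460938), 7.190434455871582) [502.3541353  123.87013726]
```

Emit:
drive_tool([
  [-45,-20,10,0],
  [-87,-38.7,30,0],
  [-87,-38.7,55,0],
  [-87,-38.7,85,0],
  [-87,-38.7,104,0],
], claw=40)

```text
t: 9.38
ee_pos: [501.6, 121.4, 79.3]
ee_rot: [-180.0, -0.1, 180.0]
contact_force: [-0.2, -0.6, -0.6]
gripper_width: 40.2
grip_force: 0.0
```

Run:
```python
from h import *
s=state();print(s['ee_pos'],s['contact_force'])
a=[grab(n)[1] for n in('side','wrist')]
o=np.zeros((600,800,3),np.uint8);o[:,:400]=cv2.resize(a[0][190:310,220:300],(400,600),interpolation=3);o[:400,400:]=cv2.resize(a[1][200:350,180:330],(400,400),interpolation=3)
save('pics/g4.png',o)
```

```text
[501.59153956 121.37117282  79.27133398] [-0.16266524 -0.61322365 -0.63212613]
```

View pics/g4.png

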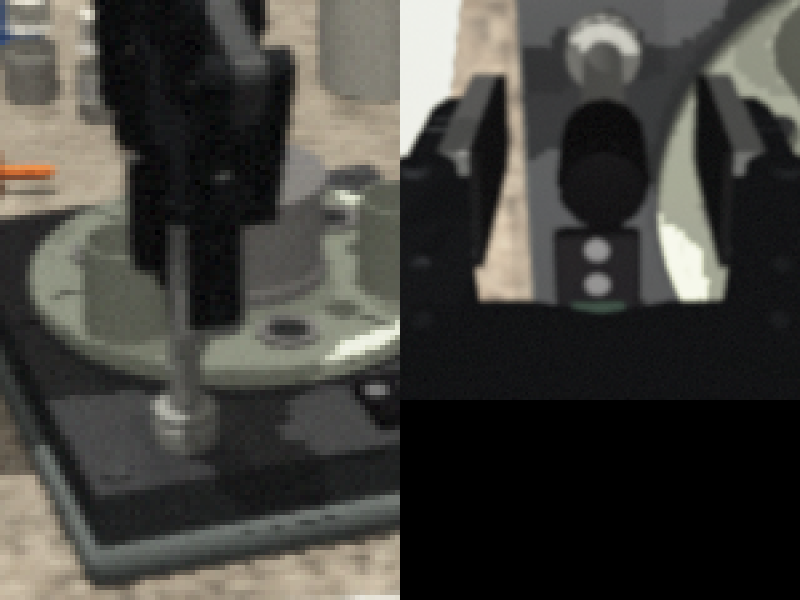

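Emit:
drive_tool([
  [0,0,-3,0],
  [0,0,-3,0],
  [0,0,-3,0],
  [0,0,-3,0],
  [0,0,-3,0],
], claw=5)

```text
t: 10.1
ee_pos: [502.1, 121.8, 85.7]
ee_rot: [180.0, 0.1, -180.0]
contact_force: [0.2, -0.3, 6.7]
gripper_width: 13.9
grip_force: 58.9
```

Emit:
drive_tool([
  [0,0,0,0],
  [0,0,0,0],
])

```text
t: 10.35
ee_pos: [502.1, 121.7, 85.7]
ee_rot: [180.0, 0.1, -180.0]
contact_force: [-0.4, 0.1, 7.1]
gripper_width: 13.7
grip_force: 58.9
```

Emit:
drive_tool([
  [0,0,-6,0],
  [0,0,-16,0],
  [0,0,-32,0],
  [0,0,-55,0],
  [0,0,-72,0],
])

```text
t: 10.98
ee_pos: [501.6, 121.7, 158.7]
ee_rot: [180.0, 0.1, -180.0]
contact_force: [-0.6, 0.4, -0.2]
gripper_width: 14.0
grip_force: 58.6
```

Emit:
drive_tool([
  [1,20,0,0],
  [2,50,0,0],
  [3,75,0,0],
  [3.5,87,0,0],
  [3.5,87,0,0],
])

```text
t: 11.6
ee_pos: [497.7, 208.9, 157.1]
ee_rot: [-180.0, 0.0, -179.9]
contact_force: [-0.1, -0.6, -2.3]
gripper_width: 13.3
grip_force: 58.7
```

Run:
```python
from h import *
s=state();print(s['t'],s['ee_pos'],s['contact_force'],s['gripper_width'])
o=np.zeros((600,800,3),np.uint8)
for i,n in enumerate(('side','wrist','scene')):
    P,im,dp,W=grab(n);np.savez(n+'5.npz',im=im,W=W)
    if i==0:o[:,:400]=cv2.resize(im[180:300,230:310],(400,600),interpolation=3)
    if i==1:o[:300,400:]=cv2.resize(im[150:300,160:360],(400,300),interpolation=3)
    if i==2:o[300:,400:]=cv2.resize(im[130:220,230:350],(400,300),interpolation=3)
    X=W.reshape(-1,3);X=X[np.isfinite(X).all(1)];near=X[np.hypot(X[:,0]-499,X[:,1]-209)<22]
    for nm,lo,hi,R in (('stem',130,150,5),('collar',110,118,10),('tip',90,104,3)):
        q=near[(near[:,2]>lo)&(near[:,2]<hi)][:,:2]
        if len(q)<8: continue
        r=least_squares(lambda c:np.hypot(*(q-c).T)-R,[499,209],loss='soft_l1',f_scale=1);print(n,nm,len(q),r.x.round(1),round(np.sqrt(2*r.cost/len(q)),2))
save('pics/g5.png',o)
```

```text
11.6 [497.71840503 208.8594778  157.12795932] [-0.14584441 -0.5575837  -2.27862106] 13.33237852098287
side stem 68 [494.5 210.6] 0.88
side collar 49 [494.2 212. ] 1.58
side tip 22 [494.4 210.6] 0.74
wrist stem 171 [497.6 207.3] 0.2
wrist collar 331 [500.2 207.3] 1.49
scene stem 29 [496.6 207.1] 0.76
scene collar 23 [497.6 205.7] 1.43
scene tip 10 [496.4 206.6] 0.78
```

View pics/g5.png

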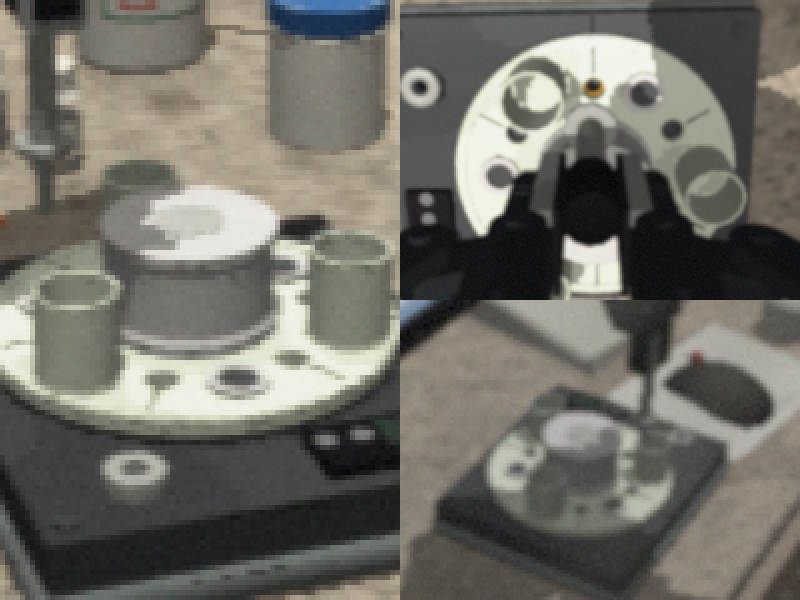

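Run:
```python
from h import *
a=np.load('wrist5.npz');im=a['im'].astype(int);W=a['W'];P=campose('wrist')
sub=im[180:206,246:268]; sat=sub[...,0]-sub[...,2]
for th in(40,60,80):
    m=sat>th;v,u=np.nonzero(m);print(th,m.sum(),u.mean()+246 if m.any() else 0,v.mean()+180 if m.any() else 0)
dark=(sub.sum(2)<230)|(sat>40);v,u=np.nonzero(dark);uv=(u.mean()+246,v.mean()+180);print('hole',dark.sum(),uv,ray(P,uv,41),ray(P,uv,38))
v,u=np.nonzero(sat>50);w=sat[v,u];uv=((u*w).sum()/w.sum()+246,(v*w).sum()/w.sum()+180);print('brass',ray(P,uv,32))
print(proj(P,[[498,209,32],[498,209,41]]))
print(sub.sum(2)//3);print(sat)
```

```text
40 54 256.94444444444446 194.48148148148147
60 32 257.46875 195.0625
80 17 257.88235294117646 195.47058823529412
hole 70 (np.float64(256.6857142857143), np.float64(194.02857142857144)) [502.58322168 208.2501212   41.        ] [503.40203025 208.2690105   38.        ]
brass [505.89995491 208.9415799   32.        ]
[[257.36635676 187.44518409]
 [257.44203561 189.6032555 ]]
[[234 234 235 237 240 241 241 241 238 226 206 218 235 240 240 240 240 240
  240 240 240 240]
 [233 233 234 237 239 241 241 240 238 225 202 214 234 240 240 240 240 240
  240 240 240 240]
 [234 233 235 238 240 240 240 241 238 224 198 211 235 240 240 240 241 240
  240 240 240 240]
 [233 234 234 237 239 240 241 240 238 224 197 211 234 241 241 240 240 240
  241 240 240 240]
 [233 234 234 237 240 240 240 240 237 224 198 210 234 240 240 241 240 240
  241 240 241 240]
 [230 233 234 237 240 240 240 240 238 224 202 213 234 240 241 240 240 240
  240 240 240 240]
 [217 230 234 237 240 241 240 240 238 228 214 220 236 241 240 240 240 240
  240 240 241 240]
 [196 219 231 237 239 240 241 240 238 231 221 227 235 239 240 240 241 240
  
[... 3410 characters left out ...]
3  42  38  28  20  16   8   8
   13  15  15  15]
 [ 16  15  16  14  16   9  11  16  14  17  16  17  16  15  13   8   8  10
   15  15  14  14]
 [ 15  15  15  16  15  12   9  15  14  14  13  14  15  14   9   9   8   9
   16  14  15  15]
 [ 16  16  15  12  12  14  14  14  12  11  10  11  12  15  13   9   9   9
   16  15  15  14]
 [ 15  14  13  11  10   9   9   9   8   9   8   9   9  10  13  15  16  15
   16  15  14  14]
 [ 13  12   9  10   9   9  10   9  10   9  10  10   9   8   9  11  13  13
   13  14  13  14]
 [ 11  10   8  10  10  10  11  10  10  11  10  10  10  10   9   8  10  11
   11  15  15  14]
 [  8   8  10   9   9  10  10  10  10  10  11  10  10   9   9   9  10   9
   11  12  13  13]]
```

Run:
```python
from h import *
def fit(q,R,c0,free=False):
    f=(lambda c:np.hypot(*(q-c[:2]).T)-(c[2] if free else R))
    r=least_squares(f,[*c0,R] if free else c0,loss='soft_l1',f_scale=.5);return r.x.round(1),round(np.sqrt(2*r.cost/len(q)),2),len(q)
for f,dz in [('w1',10),('side0',10),('scene0',10),('side3',0),('w3',0),('wrist5',0),('side5',0),('scene5',0)]:
    X=np.load(f+'.npz')['W'].reshape(-1,3);X=X[np.isfinite(X).all(1)]
    r=np.hypot(X[:,0]-545,X[:,1]-209)
    q=X[(r>24)&(r<37)&(X[:,2]>52+dz)&(X[:,2]<72+dz)][:,:2]
    print(f,'hubside',fit(q,31,(545,209)),fit(q,31,(545,209),True))
    # disc outer edge: top surface points, per-angle max radius
    q=X[(abs(X[:,2]-42-dz)<2.5)&(r<85)];c=np.array([545.,209])
    for _ in range(4):
        d=q[:,:2]-c;a=np.floor(np.degrees(np.arctan2(d[:,1],d[:,0]))/6).astype(int);rr=np.hypot(*d.T)
        e=np.array([q[a==k][rr[a==k].argmax(),:2] for k in np.unique(a) if rr[a==k].max()>66 and (a==k).sum()>4])
        o=fit(e,72.5,c);c=o[0]
    print('   disc',o)
    q=X[(abs(X[:,2]-32.9)<2.0)&(abs(X[:,0]-546)<110)&(abs(X[:,1]-198)<110)]
    print('   xfront p2',np.percentile(q[:,0],[.5,2]).round(1))
```

```text
w1 hubside (array([550.5, 209.5]), np.float64(0.46), 297) (array([547.6, 209.3,  28.4]), np.float64(0.26), 297)
   disc (array([547.9, 209.3]), np.float64(0.54), 54)
   xfront p2 [464.6 465.9]
side0 hubside (array([545.1, 214.3]), np.float64(0.73), 275) (array([544.9, 212.1,  29.1]), np.float64(0.63), 275)
   disc (array([544.6, 210.5]), np.float64(0.54), 39)
   xfront p2 [461.4 463.2]
scene0 hubside (array([548.1, 207.8]), np.float64(0.76), 137) (array([547.2, 209.4,  29.4]), np.float64(0.73), 137)
   disc (array([546.5, 210.5]), np.float64(0.67), 45)
   xfront p2 [463.3 464.2]
side3 hubside (array([544.5, 214.1]), np.float64(0.65), 233) (array([544.7, 212.2,  29.2]), np.float64(0.63), 233)
   disc (array([544.1, 210.7]), np.float64(0.8), 43)
   xfront p2 [461.4 463.2]
w3 hubside (array([549.7, 210.4]), np.float64(0.34), 230) (array([548.6, 209.1,  29.4]), np.float64(0.32), 230)
   disc (array([547.3, 209.4]), np.float64(0.88), 32)
   xfront p2 [464.4 465.4]
wrist5 hubside (array([550.2, 209.4]), np.float64(0.4), 128) (array([546.8, 209.5,  28.2]), np.float64(0.24), 128)
   disc (array([547.7, 209.3]), np.float64(1.01), 43)
   xfront p2 [464.5 466.2]
side5 hubside (array([545.1, 214.4]), np.float64(0.72), 328) (array([544.6, 212.3,  29.1]), np.float64(0.66), 328)
   disc (array([544.1, 210.6]), np.float64(0.71), 45)
   xfront p2 [461.3 463.2]
scene5 hubside (array([548. , 207.9]), np.float64(0.77), 114) (array([547. , 209.5,  29.3]), np.float64(0.74), 114)
   disc (array([545.8, 210.9]), np.float64(0.63), 41)
   xfront p2 [462.8 464.4]
```

Emit:
drive_tool([
  [-4.3,0.9,0,0],
  [-4.3,0.9,15,0],
  [-4.3,0.9,30,0],
  [-4.3,0.9,40,0],
  [-4.3,0.9,43,0],
])

```text
t: 12.38
ee_pos: [501.4, 209.2, 112.6]
ee_rot: [-180.0, -0.1, -180.0]
contact_force: [-0.3, 0.0, 0.3]
gripper_width: 13.8
grip_force: 58.7
```

Emit:
drive_tool([
  [0,0,2,0],
  [0,0,4,0],
  [0,0,6,0],
  [0,0,8,0],
  [0,0,10,0],
])

```text
t: 13.0
ee_pos: [502.1, 209.5, 103.8]
ee_rot: [180.0, 0.0, -180.0]
contact_force: [-0.3, 0.2, -0.9]
gripper_width: 14.0
grip_force: 58.7
```

Emit:
drive_tool([
  [0,0,1,0],
  [0,0,2,0],
  [0,0,3,0],
  [0,0,4,0],
  [0,0,5,0],
])

```text
t: 13.62
ee_pos: [502.1, 209.5, 98.8]
ee_rot: [-180.0, 0.0, -180.0]
contact_force: [-0.0, 0.4, -1.1]
gripper_width: 14.1
grip_force: 58.7
```

Emit:
drive_tool([
  [0,0,1,0],
  [0,0,2,0],
  [0,0,3,0],
  [0,0,4,0],
  [0,0,5,0],
])

```text
t: 14.25
ee_pos: [502.1, 209.5, 93.8]
ee_rot: [-180.0, -0.0, -180.0]
contact_force: [0.6, 0.4, -0.6]
gripper_width: 14.0
grip_force: 58.7
```

In the bush without force; on to the collar seat.

Emit:
drive_tool([
  [0,0,1.5,0],
  [0,0,3,0],
  [0,0,4.5,0],
  [0,0,5.5,0],
  [0,0,6.5,0],
])

```text
t: 14.88
ee_pos: [502.1, 209.4, 87.3]
ee_rot: [-180.0, 0.0, -180.0]
contact_force: [-0.4, -0.0, 0.7]
gripper_width: 13.9
grip_force: 58.7
```

Run:
```python
from h import *
s=state();print(s['ee_pos'],s['contact_force'])
P,im,dp,W=grab('side');save('pics/s6.png',cv2.resize(im[170:310,200:380],(770,600),interpolation=3))
```

```text
[502.07962884 209.43821991  87.32624799] [-0.41050306 -0.02429352  0.70627465]
```

Nearly seated; a millimetre or two more until contact.

Emit:
drive_tool([
  [0,0,0.5,0],
  [0,0,1,0],
  [0,0,1.5,0],
  [0,0,1.5,0],
])

```text
t: 15.42
ee_pos: [502.4, 209.5, 86.6]
ee_rot: [180.0, 0.0, -180.0]
contact_force: [-1.7, -1.0, 6.8]
gripper_width: 14.0
grip_force: 59.5
```

Emit:
drive_tool([
  [0,0,0.5,0],
  [0,0,0.5,0],
  [0,0,0.5,0],
], claw=34)

```text
t: 15.8
ee_pos: [502.0, 209.4, 85.2]
ee_rot: [-180.0, -0.0, -180.0]
contact_force: [-0.1, -0.5, 0.1]
gripper_width: 34.2
grip_force: 0.0
```

Emit:
drive_tool([
  [0,0,-10,0],
  [0,0,-30,0],
  [0,0,-60,0],
  [40,0,-90,0],
  [90,0,-110,0],
])

```text
t: 16.42
ee_pos: [412.2, 209.7, 197.2]
ee_rot: [179.9, 0.1, 180.0]
contact_force: [-0.2, -0.1, 0.5]
gripper_width: 34.1
grip_force: 0.0
```

Run:
```python
from h import *
s=state();print(s['t'],s['ee_pos'],s['contact_force'])
o=np.zeros((600,800,3),np.uint8)
for i,n in enumerate(('side','wrist','scene')):
    P,im,dp,W=grab(n)
    if i==0:o[:,:400]=cv2.resize(im[180:300,230:310],(400,600),interpolation=3)
    if i==1:o[:300,400:]=cv2.resize(im[150:300,160:360],(400,300),interpolation=3)
    if i==2:o[300:,400:]=cv2.resize(im[130:280,200:400],(400,300),interpolation=3)
    X=W.reshape(-1,3);X=X[np.isfinite(X).all(1)];near=X[np.hypot(X[:,0]-500,X[:,1]-209)<14]
    print(n,'pin top z',np.percentile(near[:,2],[95,99]))
    carousel(W,0,(545,209))
save('pics/g7.png',o)
```

```text
16.425 [412.1752569  209.73788538 197.23855773] [-0.21096735 -0.08705243  0.51638983]
side pin top z [111.97259803 112.56169048]
hub 504 78.80877632317353 [542.79577771 205.62926304] ((544.9362182617188, 211.92605590820312), 31.93216323852539) cups 302 cup angle mod120 89.70071576721806 0.8182437440568254
wrist pin top z [112.22378555 112.72169562]
hub 1206 78.92448315572551 [541.88917108 209.82360398] ((547.21826171875, 209.3919219970703), 30.42622947692871) cups 198 cup angle mod120 85.22533259702061 0.7997225706445609
scene pin top z [112.88821153 113.60840631]
hub 297 79.76583207568785 [544.20903609 213.66781424] ((546.64453125, 210.13739013671875), 32.16838836669922) cups 135 cup angle mod120 89.22097807741504 0.7936603486307446
```

View pics/g7.png

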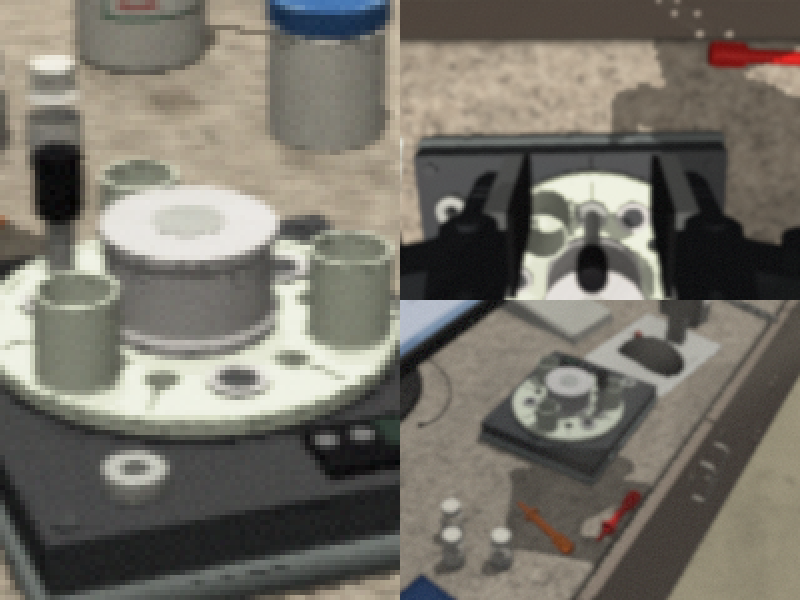

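The pin stands at the bush: its top is at 112 mm, at side crop (57,150) and wrist crop (592,250). The parking socket is empty, the hub is at 78–79 mm, and the vials still stand.

```bash
python3 -c "
from workcell import env
print(env.job_done())"
```

```text
the job is handed in; nothing more can be done
None
```

The job is handed in at about 16.6 s on the robot's clock: the carousel is meshed and pressed home (hub top at about 78 mm), the index pin is seated in the bush and released, and the last pictures show the vials still standing; the judge returned no verdict.

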